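# Dock the aerosol cans by colour in the physio room

### The arm

A 6-joint arm with a two-finger parallel gripper is mounted at the origin on the work surface. World frame = base frame: x ahead of the robot, y to its left, z up, the work surface at z = 0. Lengths are in m, angles in degrees, forces in N, time in s.
With the tool pointing down it reaches from about 0.4 to 0.825 m from the base axis. Payload 7 kg.
Tool frame: the origin (TCP) lies midway between the tips of the shut fingers; the grasp point (between the pads) lies 19 mm behind it (r.grip_point_offset is the z of the grasp point in the tool frame, in m); z points along the fingers, y is the line along which they close (so a half turn about z gives the same grasp; the last joint's range is limited). The gripper opens to 88 mm and grips with 3 to 60 N. Pads are 19 mm wide; open, the fingers measure 130 mm over their backs; the gripper's body (78 mm by 193 mm) begins 47 mm behind the grasp point.
Start: joints at [-54.311, 20.546, 0.682, 0, -70.136, -16.507], TCP at [0.222, -0.638, 0.227] pointing down, gripper open.
Joint ranges: [-176.03, 176.03], [-82.01, 121.73], [-58.28, 71.71], [-173.87, 95.51], [-174.79, -0.11], [-173.66, 173.66]. Speed limits (degrees/s): [136.94, 136.94, 172.46, 180, 180, 180].

### API

Orientations are given as [roll, pitch, yaw] about the fixed x, y, z axes, in that order (R = Rz(yaw) Ry(pitch) Rx(roll)).
In Python, from plant import r, viewer, recognise, outline_of, pinpoint gives the robot as it stands.
- The arm moves only by the tool move_arm, never from a script. Its argument "targets" is a list of rows, each a list of 2 entries, a list of its own where there are three numbers: the shift along the tool's x, y, z in cm, then the turn, a rotation vector about the tool's x, y, z in rad. A call has 1 to 5 rows; each row is the pose to reach, as a shift and turn from the pose commanded when the call began, along the tool's axes at that moment; what a row does not reach only later rows make up. A row lasts 1/8 s, in which the tool goes at most 62.5 mm and 10.7 degrees, less where a joint would pass 70% of its speed; a pose out of reach is approached as far as the arm can. A call with a gripper value outside its range is refused whole. "jaw" is the finger opening in cm, from 0 to 8.76, set as the call begins (left out, the last holds). The fingers move at their own pace and stop on an object; "squeeze" is the grip in N (left out, the last holds). Time passes only in rows, so rows that repeat a pose let the fingers close. It gives the time, the measured TCP pose, the force, the opening and the grip force at its end, in the units of the state.
- r.get_state(): the state, without advancing time (a new reading comes with each control period).
- viewer.capture(name): name is "scene" or "side" or "wrist"; returns a dict with "image" (420x560x3 uint8, blue, green, red), "intrinsics" (3x3 intrinsics, pixels), "camera_from_world" (4x4, takes a point from world to camera coordinates). Camera axes: x right, y up, looking along -z (the intrinsics and any distortion apply to the point x, -y, -z); pixel columns grow to the right and rows downward; lengths in m; the calibration is good to about 2 mm. A picture is of the moment at which its call begins. There is no depth.
- r.close_job(): hands the job in; it is judged then, once.
Trained networks look in the newest picture that a camera, given by its name, has taken for a name from the list of things; names that differ only in an ending like _2 or _b are one class to them, and where a whole thing is asked for, a point or a joint stands for the part that bears it (a point fixed in the world has none). Each returns a list of dicts, best first, with "score" (0 to 1); they miss things now and then, are a little off and sometimes report something else, mostly with a low value. They report only what shows in the picture. A call takes as long as a camera call.
- recognise(label, camera): "box" ([left, top, right, bottom] in pixels, round what is visible of it).
- outline_of(label, camera): "mask" (420x560 bool, what is visible of it) and "box" ([left, top, right, bottom] in pixels, round what is visible of it).
- pinpoint(label, camera): "location" ([row, column] in pixels: a listed point, or the origin of a listed thing).
The state is a dict: "time_s": time; "joints": joint angles; "qd": joint speeds; "joint_torque": joint torques, N m; "tcp_pos": TCP position; "eef_rot": TCP orientation; "contact_force": force on the tool from outside, world axes, zero at the start; "moment": the same for the moment, N m; "gripper_width": finger opening in m; "gripper_force": force on a finger pad.
Only numpy, scipy, OpenCV 4.12 (cv2) and the standard library are available. Lean on these libraries where they do the work, as an engineer would, in place of code of your own. Each camera call takes 0.05 s, during which the arm holds its last target. There are 200 camera calls.

### The job

Get the physio's table ready for the match: put each of the four aerosol cans with the wide coloured caps into the dock of its own colour, standing upright on the dock's floor, lowering each one in before you let go rather than dropping it. Leave the two white squeeze bottles with the pointed nozzles standing where they are.

Things in the scene. Friction and masses are not known exactly. Their poses are not given: they have to be found in the camera images.
- can_red: aerosol can, rigid, upright: white cylinder 42 mm in diameter and 100 mm tall with a thin red band low down, and on it a wide red cap (41 mm in diameter, flat-topped with bevelled rim), 135 mm tall in all, 90 to 180 g. Origin: centre of the underside, z axis up along the can; its yaw means nothing. Stands on the table (z = 0) at the start
- can_green: aerosol can, rigid, upright: white cylinder 42 mm in diameter and 100 mm tall with a thin green band low down, and on it a wide green cap (41 mm in diameter, flat-topped with bevelled rim), 135 mm tall in all, 90 to 180 g. Origin: centre of the underside, z axis up along the can; its yaw means nothing. Stands on the table (z = 0) at the start
- can_blue: aerosol can, rigid, upright: white cylinder 42 mm in diameter and 100 mm tall with a thin blue band low down, and on it a wide blue cap (41 mm in diameter, flat-topped with bevelled rim), 135 mm tall in all, 90 to 180 g. Origin: centre of the underside, z axis up along the can; its yaw means nothing. Stands on the table (z = 0) at the start
- can_yellow: aerosol can, rigid, upright: white cylinder 42 mm in diameter and 100 mm tall with a thin yellow band low down, and on it a wide yellow cap (41 mm in diameter, flat-topped with bevelled rim), 135 mm tall in all, 90 to 180 g. Origin: centre of the underside, z axis up along the can; its yaw means nothing. Stands on the table (z = 0) at the start
- dock_red: red plastic dock, fixed to the table: a shallow round cup, open at the top, 72 mm outer and 64 mm inner diameter, rim 24 mm above the table, floor 5 mm above the table. Origin: centre of its underside, on the table; z up; its yaw means nothing. Home of the red-capped can (11 mm of play all round)
- dock_green: green plastic dock, fixed to the table: a shallow round cup, open at the top, 72 mm outer and 64 mm inner diameter, rim 24 mm above the table, floor 5 mm above the table. Origin: centre of its underside, on the table; z up; its yaw means nothing. Home of the green-capped can (11 mm of play all round)
- dock_blue: blue plastic dock, fixed to the table: a shallow round cup, open at the top, 72 mm outer and 64 mm inner diameter, rim 24 mm above the table, floor 5 mm above the table. Origin: centre of its underside, on the table; z up; its yaw means nothing. Home of the blue-capped can (11 mm of play all round)
- dock_yellow: yellow plastic dock, fixed to the table: a shallow round cup, open at the top, 72 mm outer and 64 mm inner diameter, rim 24 mm above the table, floor 5 mm above the table. Origin: centre of its underside, on the table; z up; its yaw means nothing. Home of the yellow-capped can (11 mm of play all round)
- squeeze_green: white plastic squeeze bottle with a thin pointed green nozzle: body 44 mm in diameter and 70 mm tall, shoulder, then the green nozzle (16 mm wide, tapering) up to 112 mm. Not an aerosol can: stays where it is. Origin: centre of the underside, z up
- squeeze_red: white plastic squeeze bottle with a thin pointed red nozzle: body 44 mm in diameter and 70 mm tall, shoulder, then the red nozzle (16 mm wide, tapering) up to 112 mm. Not an aerosol can: stays where it is. Origin: centre of the underside, z up

How it is judged (in metres and radians):
At the end, for the whole second after the job is handed in: Each can stands in the dock of its own colour: axis within 13 mm of the dock's centre, underside on the dock's floor (under 9 mm above the table), within 0.1 rad of upright, at rest. Both squeeze bottles upright (0.2 rad), within 25 mm of their starts (horizontal distance between can_red and dock_red below 0.013 m and z of can_red in the frame of dock_red below 0.009 m and angle between each of can_red, can_green, can_blue, can_yellow's own z axis and vertical below 0.1 rad and linear speed of each of can_red, can_green, can_blue, can_yellow below 0.02 m/s and angular speed of each of can_red, can_green, can_blue, can_yellow below 0.2 rad/s and horizontal distance between can_green and dock_green below 0.013 m and z of can_green in the frame of dock_green below 0.009 m and horizontal distance between can_blue and dock_blue below 0.013 m and z of can_blue in the frame of dock_blue below 0.009 m and horizontal distance between can_yellow and dock_yellow below 0.013 m and z of can_yellow in the frame of dock_yellow below 0.009 m and distance of each of squeeze_green, squeeze_red from where it was at the start of the episode below 0.025 m and angle between each of squeeze_green, squeeze_red's own z axis and vertical below 0.2 rad); the robot touches nothing.
It fails at once if a can is let go more than about 2 cm above the floor of its dock ((horizontal distance between can_red and dock_red below 0.04 m and z of can_red in the frame of dock_red above 0.028 m and contact force between can_red and the fingers below 0.02 N) or (horizontal distance between can_green and dock_green below 0.04 m and z of can_green in the frame of dock_green above 0.028 m and contact force between can_green and the fingers below 0.02 N) or (horizontal distance between can_blue and dock_blue below 0.04 m and z of can_blue in the frame of dock_blue above 0.028 m and contact force between can_blue and the fingers below 0.02 N) or (horizontal distance between can_yellow and dock_yellow below 0.04 m and z of can_yellow in the frame of dock_yellow above 0.028 m and contact force between can_yellow and the fingers below 0.02 N)).
It fails at once if a squeeze bottle is shoved more than 25 mm or tipped ((distance of squeeze_green from where it was at the start of the episode above 0.025 m or angle between squeeze_green's own z axis and vertical above 0.4 rad) or (distance of squeeze_red from where it was at the start of the episode above 0.025 m or angle between squeeze_red's own z axis and vertical above 0.4 rad)).
It also fails if it takes over 106 s, if anything falls off the work surface, if the arm or the gripper's body presses on something with over 40 N, if the wrist force passes 120 N, or if a joint passes its speed limit or range.

## Working session

There is one attempt and no reset: what is moved stays moved. The work goes in short steps, Python scripts to look and compute and a tool call to move; the robot and the scene stay as the last step left them, time stands still between calls to the robot, and variables do not carry over. Pictures are saved under pics/ and viewed, at most 14 in all, crops included, and the job is handed in when it is done.

Besides the shell and the picture viewer there is one more tool, called after "Call:" by a JSON object that holds its "fn" and its "kwargs", one argument or row to a line. move_arm: Moves the arm, as the interface text tells. Its arguments: {"type":"object","properties":{"targets":{"type":"array","items":{"type":"array"}},"jaw":{"type":"number"},"squeeze":{"type":"number"}},"required":["targets"]}

```bash
ls; mkdir -p pics
cat > h.py <<'E'
import numpy as np,cv2
from plant import r,viewer,recognise,outline_of,pinpoint
def cap(n):
    return viewer.capture(n)
def proj(c,P):
    T=np.array(c["camera_from_world"]);p=T[:3,:3]@np.array(P)+T[:3,3]
    q=np.array(c["intrinsics"])@np.array([p[0],-p[1],-p[2]]);return q[:2]/q[2]
def ray(c,u,v):
    T=np.array(c["camera_from_world"]);d=np.linalg.inv(np.array(c["intrinsics"]))@[u,v,1]
    R=T[:3,:3];return -R.T@T[:3,3],R.T@np.array([d[0],-d[1],-d[2]])
def onz(c,u,v,z):
    o,d=ray(c,u,v);return o+d*(z-o[2])/d[2]
def tri(obs):
    A=np.zeros((3,3));b=np.zeros(3)
    for c,u,v in obs:
        o,d=ray(c,u,v);d/=np.linalg.norm(d);M=np.eye(3)-np.outer(d,d);A+=M;b+=M@o
    return np.linalg.solve(A,b)
E
python3 - <<'E'
from h import *
C={}
for n in("scene","side"):
    C[n]=cap(n);print(n,{k:v for k,v in C[n].items() if k not in("image","intrinsics","camera_from_world")})
    cv2.imwrite(f"pics/{n}0.png",C[n]["image"])
np.set_printoptions(precision=3,suppress=True)
for l in["can_red","can_green","can_blue","can_yellow","dock_red","dock_green","dock_blue","dock_yellow","squeeze_green","squeeze_red"]:
    o=[]
    for n in C:
        p=pinpoint(l,n)
        for q in p[:2]:
            v,u=q["location"];print(l,n,round(q["score"],2),[round(float(u)),round(float(v))],onz(C[n],u,v,0))
        if p:
            v,u=p[0]["location"];o.append((C[n],u,v))
    if len(o)==2:print("  tri",tri(o))
print(r.get_state())
E
```

```text
pics
scene {}
side {}
can_red scene 0.84 [297, 235] [0.594 0.036 0.   ]
can_red side 0.75 [263, 219] [0.575 0.04  0.   ]
  tri [ 0.583  0.036 -0.009]
can_green scene 0.59 [380, 167] [0.452 0.313 0.   ]
can_green side 0.94 [240, 330] [0.444 0.316 0.   ]
  tri [ 0.447  0.315 -0.004]
can_blue scene 0.76 [416, 204] [0.599 0.326 0.   ]
can_blue side 0.93 [167, 300] [0.6   0.325 0.   ]
  tri [0.6   0.326 0.001]
can_yellow scene 0.77 [327, 176] [0.44  0.172 0.   ]
can_yellow side 0.63 [288, 278] [0.437 0.169 0.   ]
  tri [ 0.438  0.171 -0.   ]
dock_red scene 0.55 [217, 255] [ 0.59  -0.139  0.   ]
dock_red side 0.87 [299, 176] [ 0.593 -0.147  0.   ]
  tri [ 0.591 -0.14   0.003]
dock_green scene 0.77 [209, 209] [ 0.452 -0.126  0.   ]
dock_green side 0.87 [354, 195] [ 0.443 -0.139  0.   ]
  tri [ 0.445 -0.129  0.   ]
dock_blue scene 0.7 [162, 271] [ 0.593 -0.255  0.   ]
dock_blue scene 0.42 [415, 204] [ 0.597  0.326 -0.   ]
dock_blue side 0.57 [318, 156] [ 0.596 -0.249  0.   ]
  tri [ 0.595 -0.253 -0.   ]
dock_yellow scene 0.87 [151, 216] [ 0.43  -0.255  0.   ]
dock_yellow scene 0.28 [324, 178
[... 272 characters left out ...]
56, 213] [0.578 0.185 0.   ]
squeeze_red scene 0.53 [213, 255] [ 0.587 -0.148  0.   ]
squeeze_red side 0.82 [225, 266] [0.56  0.201 0.   ]
squeeze_red side 0.54 [300, 180] [ 0.581 -0.13   0.   ]
  tri [ 0.568  0.191 -0.012]
{'time_s': 1.1, 'joints': array([-54.309,  20.545,   0.684,  -0.001, -70.138, -16.507]), 'qd': array([ 0.022, -0.046, -0.015, -0.018, -0.016,  0.028]), 'joint_torque': array([ -0.001, -58.24 ,  29.33 ,   7.003,   0.012,  -0.   ]), 'tcp_pos': array([ 0.222, -0.638,  0.227]), 'eef_rot': array([-179.999,    0.001, -160.817]), 'contact_force': array([-0.414, -0.761, -0.191]), 'moment': array([-0.024, -0.003, -0.019]), 'gripper_force': 0.0, 'gripper_width': 0.0877724085823666}
```

View pictures.

View pics/scene0.png

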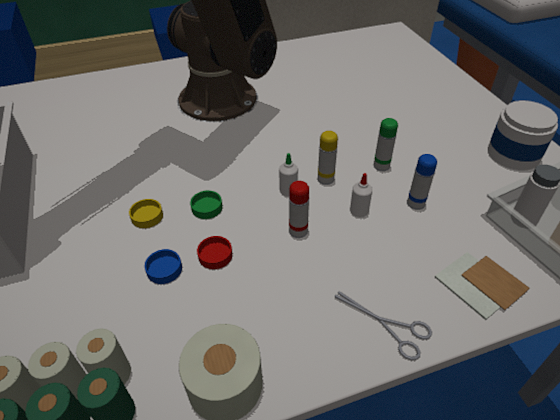

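View pics/side0.png

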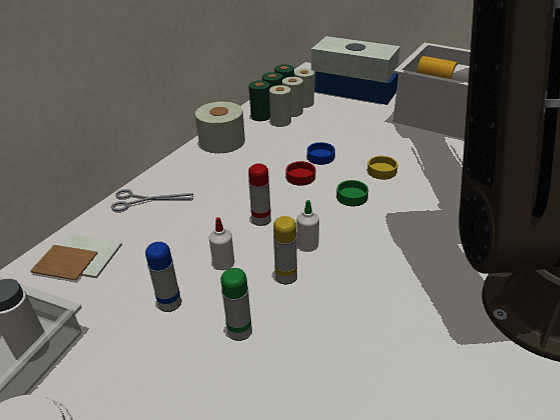

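```bash
cat >> h.py <<'E'
from scipy.optimize import least_squares
np.set_printoptions(precision=4,suppress=True)
HUE=dict(red=0,yellow=27,green=68,blue=111)
CAN=dict(red=(.583,.036),green=(.447,.315),blue=(.6,.326),yellow=(.438,.171))
DOCK=dict(red=(.591,-.14),green=(.445,-.129),blue=(.595,-.253),yellow=(.424,-.258))
a=np.linspace(0,2*np.pi,60)
def ring(x,y,z,R):return [(x+R*np.cos(t),y+R*np.sin(t),z) for t in a]
def blob(c,col,P):
    """bbox and mask of coloured component nearest projected P"""
    h=cv2.cvtColor(c["image"],cv2.COLOR_BGR2HSV).astype(int)
    d=np.abs(h[...,0]-HUE[col]);d=np.minimum(d,180-d)
    m=((d<10)&(h[...,1]>110)&(h[...,2]>35)).astype(np.uint8)
    n,lab,st,ce=cv2.connectedComponentsWithStats(m)
    u=proj(c,P);best=None
    for i in range(1,n):
        if st[i,4]>80:
            k=np.hypot(*(ce[i]-u))
            if best is None or k<best[0]:best=(k,i)
    if best is None or best[0]>40:return None
    s=st[best[1]];return np.array([s[0]-.5,s[1]-.5,s[0]+s[2]-.5,s[1]+s[3]-.5]),lab==best[1]
def fit(cs,col,kind,x0):
    if kind=="dock":M=lambda p:ring(p[0],p[1],p[2]-.024,.036)+ring(*p,.036)
    else:M=lambda p:ring(p[0],p[1],p[2]-.035,.0205)+ring(p[0],p[1],p[2]-.005,.0205)+ring(*p,.016)
    z0=.024 if kind=="dock" else .135
    bs=[(c,b[0]) for c in cs for b in [blob(c,col,(x0[0],x0[1],z0-.012))] if b is not None]
    def f(p):
        out=[]
        for c,b in bs:
            q=np.array([proj(c,P) for P in M(p)]);out+=list(np.r_[q.min(0),q.max(0)]-b)
        return out
    s=least_squares(f,[*x0,z0],loss="soft_l1");return s.x,np.array(s.fun),len(bs)
E
python3 - <<'E'
from h import *
cs=[cap("scene"),cap("side")]
for k,D in(("can",CAN),("dock",DOCK)):
    for col,x in D.items():
        p,f,n=fit(cs,col,k,x);print(k,col,p,n,np.round(f,1))
E
```

```text
can red [0.5813 0.0419 0.1328] 2 [-0.5 -0.7  0.1  0.5 -1.3 -0.5  0.5  0.9]
can green [0.4459 0.3171 0.1339] 2 [-1.6 -0.9  0.1  0.6 -1.4 -0.6  0.4  1. ]
can blue [0.5922 0.3282 0.1332] 2 [-1.4 -0.9  0.2  0.7 -1.6 -0.6  0.4  0.8]
can yellow [0.445  0.1645 0.1336] 2 [-1.2 -1.  -0.3  0.2 -1.5 -0.3  0.   1.2]
dock red [ 0.5875 -0.1447  0.0224] 2 [-1.  -1.1  0.3  0.5 -0.2  0.3 -0.2  0.1]
dock green [ 0.4457 -0.1313  0.0232] 2 [-1.8 -1.3  0.3  0.5 -1.1 -0.4  0.3  1.5]
dock blue [ 0.5888 -0.2496  0.0227] 2 [-1.3 -0.8  0.4  0.3 -0.5  0.4 -0.   0.1]
dock yellow [ 0.4257 -0.2642  0.022 ] 2 [-0.9 -1.1  0.2  0.4 -0.7  0.1  0.1  0.4]
```

Call:
{"fn": "move_arm", "kwargs": {
  "targets": [
    [[-4.5,4.2,-0.6],[0,0,0.067]],
    [[-9,8.4,-1.2],[0,0,0.134]],
    [[-13.5,12.6,-1.8],[0,0,0.201]],
    [[-18,16.8,-2.4],[0,0,0.268]],
    [[-22.5,21,-3],[0,0,0.335]]
  ],
  "jaw": 7.5,
  "squeeze": 20
}}

```text
time_s: 1.82
tcp_pos: [0.3659, -0.3635, 0.257]
eef_rot: [-180.0, 0.0, 179.9]
contact_force: [1.1, -0.0, 0.3]
gripper_width: 0.0748
gripper_force: 0.0
```

Call:
{"fn": "move_arm", "kwargs": {
  "targets": [
    [[-2.7,5.1,0],[0,0,0]],
    [[-5.4,10.2,0],[0,0,0]],
    [[-8.1,15.3,0],[0,0,0]],
    [[-10.8,20.4,0],[0,0,0]],
    [[-13.5,25.5,0],[0,0,0]]
  ]
}}

```text
time_s: 2.45
tcp_pos: [0.501, -0.1084, 0.2571]
eef_rot: [180.0, 0.1, -180.0]
contact_force: [1.1, -0.6, -0.5]
gripper_width: 0.0749
gripper_force: 0.0
```

Call:
{"fn": "move_arm", "kwargs": {
  "targets": [
    [[-2.7,5,0],[0,0,0]],
    [[-5.4,10,0],[0,0,0]],
    [[-8,15,0],[0,0,0]],
    [[-8,15,0],[0,0,0]],
    [[-8,15,0],[0,0,0]]
  ]
}}

```text
time_s: 3.08
tcp_pos: [0.5801, 0.0398, 0.2563]
eef_rot: [-180.0, -0.0, -180.0]
contact_force: [-0.2, 0.3, -0.7]
gripper_width: 0.0751
gripper_force: 0.0
```

Run:
```python
from h import *
s=r.get_state();print(s["tcp_pos"],s["eef_rot"],s["time_s"])
c=cap("wrist");cv2.imwrite("pics/w0.png",c["image"])
cs=[c,cap("scene"),cap("side")]
for col in CAN:
    p,f,n=fit(cs,col,"can",CAN[col]);print(col,p,n,np.round(f,1))
```

```text
[0.5801 0.0398 0.2563] [-179.985    -0.0405 -179.9692] 3.075
red [0.5808 0.0416 0.1321] 3 [-0.8 -2.   1.   1.3 -1.7 -0.6 -0.1  0.6 -1.  -0.2 -0.2  1.1]
green [0.4459 0.3171 0.1339] 2 [-1.6 -0.9  0.1  0.6 -1.4 -0.6  0.4  1. ]
blue [0.5929 0.3274 0.1316] 3 [-4.4 -2.6 47.1  7.7 -1.7 -0.1 -0.1  1.6 -1.4 -0.3  0.6  1. ]
yellow [0.4446 0.1645 0.1324] 3 [-2.4 -0.8  1.6  1.8 -1.3 -0.7 -0.4  0.5 -1.3  0.2  0.2  0.7]
```

View pics/w0.png

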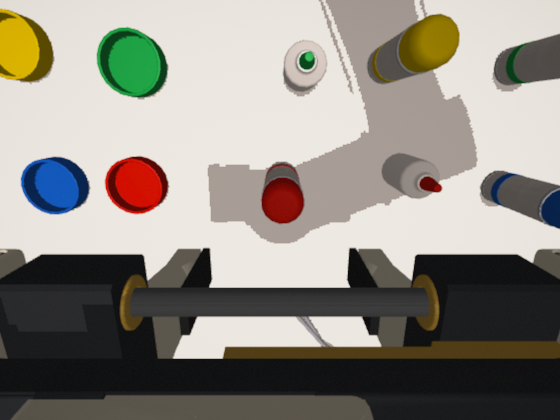

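Call:
{"fn": "move_arm", "kwargs": {
  "targets": [
    [[-0.1,0.2,4],[0,0,0]],
    [[-0.1,0.2,8],[0,0,0]],
    [[-0.1,0.2,12],[0,0,0]],
    [[-0.1,0.2,15.9],[0,0,0]],
    [[-0.1,0.2,15.9],[0,0,0]]
  ]
}}

```text
time_s: 3.85
tcp_pos: [0.5792, 0.0401, 0.0954]
eef_rot: [-179.9, -0.3, 179.9]
contact_force: [0.6, -0.7, 0.8]
gripper_width: 0.0749
gripper_force: 0.0
```

Call:
{"fn": "move_arm", "kwargs": {
  "targets": [
    [[0,0,0],[0,0,0]],
    [[0,0,0],[0,0,0]],
    [[0,0,0],[0,0,0]],
    [[0,0,0],[0,0,0]],
    [[0,0,0],[0,0,0]]
  ],
  "jaw": 2
}}

```text
time_s: 4.47
tcp_pos: [0.5819, 0.042, 0.0983]
eef_rot: [180.0, 0.1, -180.0]
contact_force: [-0.9, 0.1, 5.1]
gripper_width: 0.0405
gripper_force: 20.0
```

Call:
{"fn": "move_arm", "kwargs": {
  "targets": [
    [[0,0,-3],[0,0,0]],
    [[0,0,-7],[0,0,0]],
    [[0,0,-11],[0,0,0]],
    [[0,0,-15],[0,0,0]],
    [[0,0,-16.5],[0,0,0]]
  ]
}}

```text
time_s: 5.1
tcp_pos: [0.582, 0.0419, 0.2649]
eef_rot: [179.9, 0.2, 180.0]
contact_force: [0.1, 0.7, -1.1]
gripper_width: 0.0401
gripper_force: 20.0
```

Call:
{"fn": "move_arm", "kwargs": {
  "targets": [
    [[-0.2,-5,0],[0,0,0]],
    [[-0.4,-10,0],[0,0,0]],
    [[-0.6,-15,0],[0,0,0]],
    [[-0.6,-18.6,0],[0,0,0]],
    [[-0.6,-18.6,0],[0,0,0]]
  ]
}}

```text
time_s: 5.72
tcp_pos: [0.5864, -0.1464, 0.2609]
eef_rot: [180.0, -0.2, 179.8]
contact_force: [-0.3, 0.3, -2.0]
gripper_width: 0.0407
gripper_force: 20.0
```

Run:
```python
from h import *
s=r.get_state();print(s["tcp_pos"],s["contact_force"])
cs=[cap("wrist"),cap("scene"),cap("side")]
x=s["tcp_pos"]
HH=x[2]+.038
import h
# held can: fit cap with z about HH
def fitheld(col):
    bs=[(c,h.blob(c,col,(x[0],x[1],HH-.017))) for c in cs[1:]]
    M=lambda p:ring(p[0],p[1],p[2]-.035,.0205)+ring(p[0],p[1],p[2]-.005,.0205)+ring(*p,.016)
    return [ (b[0] if b else None, np.r_[np.min([proj(c,P) for P in M((x[0],x[1],HH))],0),np.max([proj(c,P) for P in M((x[0],x[1],HH))],0)]) for c,b in bs]
print(fitheld("red"))
for col in DOCK:
    p,f,n=fit(cs,col,"dock",DOCK[col]);print(col,p,n,np.round(f,1))
cv2.imwrite("pics/w1.png",np.hstack([cs[0]["image"][::2,::2],cs[1]["image"][100:310,60:340]]))
```

```text
[ 0.5864 -0.1464  0.2609] [-0.2796  0.3001 -1.9977]
[(array([181.5, 134.5, 208.5, 162.5]), array([180.0355, 132.4047, 207.6893, 163.015 ])), (array([299.5,  53.5, 311.5,  75.5]), array([291.2397,  52.5056, 311.0538,  75.5727]))]
red [ 0.5874 -0.1448  0.0217] 3 [-0.4 -1.9  0.4  9.  -1.1 -0.9  0.3  0.7 -0.2  0.6 -0.2  0.3]
green [ 0.4453 -0.1318  0.0215] 3 [-0.5 -0.5  0.6  1.  -1.9 -1.8  0.2  0.9 -0.9  0.1  0.4  1. ]
blue [ 0.5891 -0.2502  0.0222] 3 [-0.5 -1.1  1.1  0.8 -1.5 -0.5  0.2  0.6 -0.5  0.4 -0.   0.1]
yellow [ 0.4267 -0.2652  0.021 ] 3 [-0.6 -0.9  1.1  0.5 -1.2 -0.4 -0.   1.1 -0.9  0.1 -0.1  0.4]
```

View pics/w1.png

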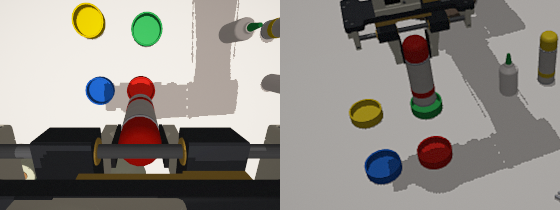

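Call:
{"fn": "move_arm", "kwargs": {
  "targets": [
    [[0,0,4],[0,0,0]],
    [[0,0,8],[0,0,0]],
    [[0,0,12],[0,0,0]],
    [[0,0,15],[0,0,0]],
    [[0,0,15.9],[0,0,0]]
  ]
}}

```text
time_s: 6.5
tcp_pos: [0.5871, -0.1433, 0.103]
eef_rot: [-180.0, -0.1, -179.9]
contact_force: [-4.1, 3.2, 28.7]
gripper_width: 0.0404
gripper_force: 20.1
```

Call:
{"fn": "move_arm", "kwargs": {
  "targets": [
    [[0,0,0],[0,0,0]],
    [[0,0,0],[0,0,0]]
  ]
}}

```text
time_s: 6.75
tcp_pos: [0.5878, -0.1437, 0.1042]
eef_rot: [180.0, 0.1, -180.0]
contact_force: [-0.3, 0.8, -1.1]
gripper_width: 0.0399
gripper_force: 20.0
```

Call:
{"fn": "move_arm", "kwargs": {
  "targets": [
    [[0,0,0.1],[0,0,0]],
    [[0,0,0.2],[0,0,0]],
    [[0,0,0.2],[0,0,0]]
  ]
}}

```text
time_s: 7.12
tcp_pos: [0.5882, -0.1442, 0.1032]
eef_rot: [-180.0, 0.1, -180.0]
contact_force: [-1.8, 2.4, 7.3]
gripper_width: 0.0405
gripper_force: 20.0
```

Call:
{"fn": "move_arm", "kwargs": {
  "targets": [
    [[0,0,0],[0,0,0]],
    [[0,0,0],[0,0,0]],
    [[0,0,0],[0,0,0]],
    [[0,0,-2],[0,0,0]],
    [[0,0,-6],[0,0,0]]
  ],
  "jaw": 7.5
}}

```text
time_s: 7.75
tcp_pos: [0.586, -0.1443, 0.1603]
eef_rot: [180.0, -0.3, 180.0]
contact_force: [0.7, 0.6, 0.3]
gripper_width: 0.0753
gripper_force: 0.0
```

Run:
```python
from h import *
s=r.get_state();print(s["tcp_pos"],s["time_s"])
cs=[cap("scene"),cap("side")]
p,f,n=fit(cs,"red","can",(.5875,-.145));print(p,np.round(f,1))
cv2.imwrite("pics/s2.png",np.hstack([c["image"][80:320,100:400] for c in cs]))
```

```text
[ 0.586  -0.1443  0.1603] 7.75
[ 0.586  -0.1444  0.1381] [-1.1 -1.1  0.5  0.6 -0.8 -0.1  0.3  0.4]
```

View pics/s2.png

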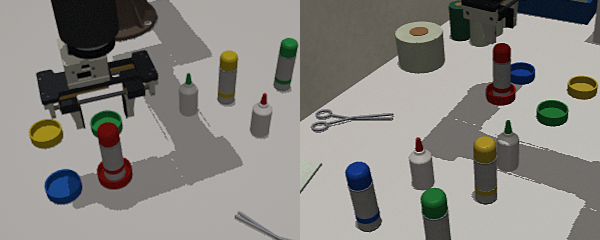

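Call:
{"fn": "move_arm", "kwargs": {
  "targets": [
    [[0,0,-6],[0,0,0]],
    [[2,5,-9.6],[0,0,0]],
    [[4.5,10,-9.6],[0,0,0]],
    [[7,15,-9.6],[0,0,0]],
    [[9.5,20,-9.6],[0,0,0]]
  ]
}}

```text
time_s: 8.48
tcp_pos: [0.4914, 0.057, 0.2575]
eef_rot: [180.0, 0.0, 180.0]
contact_force: [1.3, 1.0, 0.8]
gripper_width: 0.0749
gripper_force: 0.0
```

Call:
{"fn": "move_arm", "kwargs": {
  "targets": [
    [[2.5,5.5,0],[0,0,0]],
    [[4.7,10.9,0],[0,0,0]],
    [[4.7,10.9,0],[0,0,0]],
    [[4.7,10.9,0],[0,0,0]]
  ]
}}

```text
time_s: 8.98
tcp_pos: [0.4452, 0.1649, 0.2574]
eef_rot: [-180.0, -0.0, -179.9]
contact_force: [0.3, 0.0, -1.0]
gripper_width: 0.0751
gripper_force: 0.0
```

Run:
```python
from h import *
cap("scene");s=r.get_state();print(s["tcp_pos"]);cap("side");s=r.get_state();print(s["tcp_pos"],s["time_s"],s["joints"])
```

```text
[0.4455 0.1643 0.2574]
[0.4456 0.1639 0.2574] 9.075 [  44.0236    0.12    -20.7287    0.0036  -69.176  -134.1021]
```

Call:
{"fn": "move_arm", "kwargs": {
  "targets": [
    [[0,0,4],[0,0,0]],
    [[0,0,8],[0,0,0]],
    [[0,0,12],[0,0,0]],
    [[0,0,15],[0,0,0]],
    [[0,0,16],[0,0,0]]
  ]
}}

```text
time_s: 9.7
tcp_pos: [0.445, 0.1628, 0.0959]
eef_rot: [-179.9, -0.1, 179.8]
contact_force: [-0.7, 0.9, 0.3]
gripper_width: 0.0752
gripper_force: 0.0
```

Call:
{"fn": "move_arm", "kwargs": {
  "targets": [
    [[0,0,0],[0,0,0]],
    [[0,0,0],[0,0,0]],
    [[0,0,0],[0,0,0]],
    [[0,0,0],[0,0,0]],
    [[0,0,0],[0,0,0]]
  ],
  "jaw": 2
}}

```text
time_s: 10.32
tcp_pos: [0.4458, 0.1652, 0.0982]
eef_rot: [180.0, 0.1, -180.0]
contact_force: [-0.3, -0.4, 3.3]
gripper_width: 0.0403
gripper_force: 20.0
```

Call:
{"fn": "move_arm", "kwargs": {
  "targets": [
    [[0,0,-3],[0,0,0]],
    [[0,0,-7],[0,0,0]],
    [[0,0,-11],[0,0,0]],
    [[0,0,-15],[0,0,0]],
    [[0,0,-16.5],[0,0,0]]
  ]
}}

```text
time_s: 10.95
tcp_pos: [0.4458, 0.1652, 0.2646]
eef_rot: [179.9, 0.1, 180.0]
contact_force: [-0.1, 0.2, -2.3]
gripper_width: 0.041
gripper_force: 20.0
```

Call:
{"fn": "move_arm", "kwargs": {
  "targets": [
    [[0,-5,0],[0,0,0]],
    [[0,-10.5,0],[0,0,0]],
    [[0,-16,0],[0,0,0]],
    [[0,-21.5,0],[0,0,0]],
    [[0,-27,0],[0,0,0]]
  ]
}}

```text
time_s: 11.58
tcp_pos: [0.4444, -0.1068, 0.2616]
eef_rot: [180.0, -0.1, -180.0]
contact_force: [0.6, -0.9, -1.7]
gripper_width: 0.0405
gripper_force: 20.0
```

Call:
{"fn": "move_arm", "kwargs": {
  "targets": [
    [[0.6,-5,0],[0,0,0]],
    [[1.3,-10,0],[0,0,0]],
    [[1.9,-14,0],[0,0,0]],
    [[1.9,-15.9,0],[0,0,0]],
    [[1.9,-15.9,0],[0,0,0]]
  ]
}}

```text
time_s: 12.2
tcp_pos: [0.4254, -0.265, 0.261]
eef_rot: [179.9, -0.1, 179.8]
contact_force: [-0.2, 1.0, -2.3]
gripper_width: 0.0409
gripper_force: 20.0
```

Call:
{"fn": "move_arm", "kwargs": {
  "targets": [
    [[0,0,0],[0,0,0]],
    [[0,0,0],[0,0,0]]
  ]
}}

```text
time_s: 12.45
tcp_pos: [0.4263, -0.2635, 0.2623]
eef_rot: [180.0, -0.0, -180.0]
contact_force: [-0.5, -0.2, -1.7]
gripper_width: 0.0407
gripper_force: 20.0
```

Call:
{"fn": "move_arm", "kwargs": {
  "targets": [
    [[0,-0.1,5],[0,0,0]],
    [[0,-0.1,10],[0,0,0]],
    [[0,-0.1,14],[0,0,0]],
    [[0,-0.1,15.2],[0,0,0]],
    [[0,-0.1,15.7],[0,0,0]]
  ]
}}

```text
time_s: 13.08
tcp_pos: [0.4269, -0.2651, 0.106]
eef_rot: [-180.0, 0.0, -179.9]
contact_force: [-0.8, 0.3, -1.3]
gripper_width: 0.0403
gripper_force: 20.0
```

Call:
{"fn": "move_arm", "kwargs": {
  "targets": [
    [[0,0,0.1],[0,0,0]],
    [[0,0,0.3],[0,0,0]],
    [[0,0,0.3],[0,0,0]],
    [[0,0,0.3],[0,0,0]]
  ]
}}

```text
time_s: 13.58
tcp_pos: [0.4268, -0.2654, 0.1032]
eef_rot: [-180.0, 0.1, 180.0]
contact_force: [0.9, 1.1, 1.5]
gripper_width: 0.0403
gripper_force: 20.0
```

Call:
{"fn": "move_arm", "kwargs": {
  "targets": [
    [[0,0,0],[0,0,0]],
    [[0,0,0],[0,0,0]],
    [[0,0,0],[0,0,0]],
    [[0,0,-3],[0,0,0]],
    [[0,0,-9],[0,0,0]]
  ],
  "jaw": 7.5
}}

```text
time_s: 14.2
tcp_pos: [0.4246, -0.2648, 0.1914]
eef_rot: [179.9, -0.3, 180.0]
contact_force: [2.8, -0.8, -0.4]
gripper_width: 0.0744
gripper_force: 0.0
```

Call:
{"fn": "move_arm", "kwargs": {
  "targets": [
    [[0,0,-6.3],[0,0,0]],
    [[-1,6,-6.3],[0,0,0]],
    [[-2,12,-6.3],[0,0,0]],
    [[-2,18,-6.3],[0,0,0]],
    [[-2,24,-6.3],[0,0,0]]
  ]
}}

```text
time_s: 14.82
tcp_pos: [0.446, -0.0235, 0.2557]
eef_rot: [180.0, 0.0, 180.0]
contact_force: [1.5, 0.4, 0.2]
gripper_width: 0.075
gripper_force: 0.0
```

Call:
{"fn": "move_arm", "kwargs": {
  "targets": [
    [[0,6,0],[0,0,0]],
    [[0,12,0],[0,0,0]],
    [[0,18,0],[0,0,0]],
    [[0,24,0],[0,0,0]],
    [[0,30,0],[0,0,0]]
  ]
}}

```text
time_s: 15.45
tcp_pos: [0.446, 0.2768, 0.2557]
eef_rot: [180.0, 0.0, -180.0]
contact_force: [0.3, 0.3, -0.6]
gripper_width: 0.0748
gripper_force: 0.0
```

Call:
{"fn": "move_arm", "kwargs": {
  "targets": [
    [[0,4.2,0],[0,0,0]],
    [[0,4.2,0],[0,0,0]],
    [[0,4.2,0],[0,0,0]]
  ]
}}

```text
time_s: 15.82
tcp_pos: [0.4462, 0.3165, 0.2552]
eef_rot: [-180.0, -0.0, -180.0]
contact_force: [0.3, -0.2, -0.5]
gripper_width: 0.0754
gripper_force: 0.0
```

Run:
```python
from h import *
cs=[cap("scene"),cap("side")]
s=r.get_state();print(s["tcp_pos"],s["eef_rot"],s["time_s"],s["joints"])
for col,x in(("red",DOCK["red"]),("yellow",DOCK["yellow"]),("green",CAN["green"]),("blue",CAN["blue"])):
    p,f,n=fit(cs,col,"can",x);print(col,p,n,np.round(f,1))
```

```text
[0.4464 0.3159 0.2556] [-179.9957   -0.0039  179.9481] 15.925 [  55.8153    7.415   -12.9963   -0.0009  -69.5944 -145.8669]
red [ 0.586  -0.1444  0.1381] 2 [-1.1 -1.1  0.5  0.6 -0.8 -0.1  0.3  0.4]
yellow [ 0.4255 -0.2653  0.1392] 2 [-1.2 -1.   0.5  0.4 -1.  -0.3  0.4  0.9]
green [0.4451 0.3168 0.1338] 2 [-1.9 -1.  -0.2  0.4 -0.8 -0.5 -0.1  1.1]
blue [0.5922 0.3282 0.1332] 2 [-1.4 -0.9  0.2  0.7 -1.6 -0.6  0.4  0.8]
```

Yellow and red stand in their docks; green next (down 15.8 cm to 0.098).

Call:
{"fn": "move_arm", "kwargs": {
  "targets": [
    [[0,0,4],[0,0,0]],
    [[0,0,8],[0,0,0]],
    [[0,0,12],[0,0,0]],
    [[0,0,15],[0,0,0]],
    [[0,0,15.8],[0,0,0]]
  ]
}}

```text
time_s: 16.55
tcp_pos: [0.446, 0.315, 0.0963]
eef_rot: [-179.9, -0.1, 179.9]
contact_force: [0.8, 0.5, 0.4]
gripper_width: 0.0747
gripper_force: 0.0
```

Call:
{"fn": "move_arm", "kwargs": {
  "targets": [
    [[0,0,0],[0,0,0]],
    [[0,0,0],[0,0,0]],
    [[0,0,0],[0,0,0]],
    [[0,0,0],[0,0,0]],
    [[0,0,0],[0,0,0]]
  ],
  "jaw": 2
}}

```text
time_s: 17.18
tcp_pos: [0.4468, 0.3172, 0.0982]
eef_rot: [179.9, 0.1, -180.0]
contact_force: [-0.7, 0.7, 3.3]
gripper_width: 0.0409
gripper_force: 20.0
```

Call:
{"fn": "move_arm", "kwargs": {
  "targets": [
    [[0,0,-3],[0,0,0]],
    [[0,0,-7],[0,0,0]],
    [[0,0,-11],[0,0,0]],
    [[0,0,-15],[0,0,0]],
    [[0,0,-16.5],[0,0,0]]
  ]
}}

```text
time_s: 17.8
tcp_pos: [0.4469, 0.3173, 0.265]
eef_rot: [179.9, 0.1, 180.0]
contact_force: [-0.4, -0.0, -0.6]
gripper_width: 0.0405
gripper_force: 20.0
```

Call:
{"fn": "move_arm", "kwargs": {
  "targets": [
    [[0,-5,0],[0,0,0]],
    [[0,-10.5,0],[0,0,0]],
    [[0,-16,0],[0,0,0]],
    [[0,-21.5,0],[0,0,0]],
    [[0,-27,0],[0,0,0]]
  ]
}}

```text
time_s: 18.42
tcp_pos: [0.4455, 0.045, 0.2619]
eef_rot: [-180.0, -0.1, -180.0]
contact_force: [1.0, -0.0, -0.2]
gripper_width: 0.0405
gripper_force: 20.0
```

Call:
{"fn": "move_arm", "kwargs": {
  "targets": [
    [[0,-6,0],[0,0,0]],
    [[0,-12,0],[0,0,0]],
    [[0,-16,0],[0,0,0]],
    [[0,-17.8,0],[0,0,0]],
    [[0,-17.8,0],[0,0,0]]
  ]
}}

```text
time_s: 19.05
tcp_pos: [0.4456, -0.1322, 0.2616]
eef_rot: [180.0, -0.1, 179.8]
contact_force: [0.1, 0.1, -1.2]
gripper_width: 0.0404
gripper_force: 20.0
```

Call:
{"fn": "move_arm", "kwargs": {
  "targets": [
    [[0,0,0],[0,0,0]],
    [[0,0,0],[0,0,0]]
  ]
}}

```text
time_s: 19.3
tcp_pos: [0.4463, -0.1305, 0.2624]
eef_rot: [180.0, -0.0, -179.9]
contact_force: [-0.5, 0.3, -0.8]
gripper_width: 0.0404
gripper_force: 20.0
```

Call:
{"fn": "move_arm", "kwargs": {
  "targets": [
    [[0,0,5],[0,0,0]],
    [[0,0,10],[0,0,0]],
    [[0,0,14],[0,0,0]],
    [[0,0,15.2],[0,0,0]],
    [[0,0,15.7],[0,0,0]]
  ]
}}

```text
time_s: 19.92
tcp_pos: [0.4469, -0.1309, 0.1059]
eef_rot: [-180.0, 0.0, -179.9]
contact_force: [-0.1, 0.2, -0.7]
gripper_width: 0.0401
gripper_force: 20.0
```

Call:
{"fn": "move_arm", "kwargs": {
  "targets": [
    [[0,0,0.1],[0,0,0]],
    [[0,0,0.3],[0,0,0]],
    [[0,0,0.3],[0,0,0]],
    [[0,0,0.3],[0,0,0]]
  ]
}}

```text
time_s: 20.42
tcp_pos: [0.4469, -0.1312, 0.1032]
eef_rot: [180.0, 0.1, 180.0]
contact_force: [0.4, 1.2, 2.6]
gripper_width: 0.0403
gripper_force: 20.0
```

Call:
{"fn": "move_arm", "kwargs": {
  "targets": [
    [[0,0,0],[0,0,0]],
    [[0,0,0],[0,0,0]],
    [[0,0,0],[0,0,0]],
    [[0,0,-3],[0,0,0]],
    [[0,0,-9],[0,0,0]]
  ],
  "jaw": 7.5
}}

```text
time_s: 21.05
tcp_pos: [0.4446, -0.1313, 0.1916]
eef_rot: [-180.0, -0.3, 180.0]
contact_force: [1.6, 0.2, 1.1]
gripper_width: 0.0747
gripper_force: 0.0
```

Call:
{"fn": "move_arm", "kwargs": {
  "targets": [
    [[0,0,-6.3],[0,0,0]],
    [[-1.8,5.6,-6.3],[0,0,0]],
    [[-3.6,11.2,-6.3],[0,0,0]],
    [[-5.4,16.8,-6.3],[0,0,0]],
    [[-7.2,22.4,-6.3],[0,0,0]]
  ]
}}

```text
time_s: 21.68
tcp_pos: [0.5186, 0.0946, 0.2557]
eef_rot: [180.0, 0.0, 180.0]
contact_force: [1.2, -0.1, -0.5]
gripper_width: 0.0751
gripper_force: 0.0
```

Call:
{"fn": "move_arm", "kwargs": {
  "targets": [
    [[-1.9,5.6,0],[0,0,0]],
    [[-3.8,11.2,0],[0,0,0]],
    [[-5.6,16.8,0],[0,0,0]],
    [[-7.4,22.4,0],[0,0,0]],
    [[-7.4,23.5,0],[0,0,0]]
  ]
}}

```text
time_s: 22.3
tcp_pos: [0.5927, 0.3307, 0.2534]
eef_rot: [-179.9, -0.1, -179.9]
contact_force: [-0.2, 0.2, -0.4]
gripper_width: 0.0752
gripper_force: 0.0
```

Call:
{"fn": "move_arm", "kwargs": {
  "targets": [
    [[0,0,0],[0,0,0]],
    [[0,0,0],[0,0,0]]
  ]
}}

```text
time_s: 22.55
tcp_pos: [0.5922, 0.3266, 0.2558]
eef_rot: [-180.0, -0.0, 180.0]
contact_force: [-0.8, -0.1, 0.6]
gripper_width: 0.0749
gripper_force: 0.0
```

Run:
```python
from h import *
cs=[cap("scene"),cap("side"),cap("wrist")]
s=r.get_state();print(s["tcp_pos"],s["eef_rot"],s["time_s"])
p,f,n=fit(cs[:2],"green","can",DOCK["green"]);print(p,np.round(f,1))
p,f,n=fit(cs,"blue","can",CAN["blue"]);print(p,np.round(f,1))
```

```text
[0.5925 0.3266 0.2563] [179.9646   0.035  179.9251] 22.7
[ 0.4453 -0.1306  0.1399] [-1.1 -1.4  0.3  0.5 -0.9 -0.2  0.2  0.8]
[0.5926 0.3275 0.1323] [-1.6 -0.4 -0.   1.2 -1.4 -0.5  0.6  0.8 -0.7 -1.6  1.1  1.7]
```

Call:
{"fn": "move_arm", "kwargs": {
  "targets": [
    [[0,0,4],[0,0,0]],
    [[0,0,8],[0,0,0]],
    [[0,0,12],[0,0,0]],
    [[0,0,15],[0,0,0]],
    [[0,0,15.8],[0,0,0]]
  ]
}}

```text
time_s: 23.32
tcp_pos: [0.5916, 0.3263, 0.096]
eef_rot: [-179.9, -0.1, 179.9]
contact_force: [0.0, -0.3, -0.3]
gripper_width: 0.0749
gripper_force: 0.0
```

Call:
{"fn": "move_arm", "kwargs": {
  "targets": [
    [[0,0,0],[0,0,0]],
    [[0,0,0],[0,0,0]],
    [[0,0,0],[0,0,0]],
    [[0,0,0],[0,0,0]],
    [[0,0,0],[0,0,0]]
  ],
  "jaw": 2
}}

```text
time_s: 23.95
tcp_pos: [0.5928, 0.3281, 0.0984]
eef_rot: [180.0, 0.1, -180.0]
contact_force: [-0.9, 0.5, 3.6]
gripper_width: 0.0406
gripper_force: 20.0
```

Call:
{"fn": "move_arm", "kwargs": {
  "targets": [
    [[0,0,-3],[0,0,0]],
    [[0,0,-7],[0,0,0]],
    [[0,0,-11],[0,0,0]],
    [[0,0,-15],[0,0,0]],
    [[0,0,-18],[0,0,0]]
  ]
}}

```text
time_s: 24.58
tcp_pos: [0.5924, 0.3277, 0.2793]
eef_rot: [180.0, 0.0, 180.0]
contact_force: [1.4, 0.2, -2.8]
gripper_width: 0.0404
gripper_force: 20.0
```

Call:
{"fn": "move_arm", "kwargs": {
  "targets": [
    [[0,-5,0],[0,0,0]],
    [[0,-10.5,0],[0,0,0]],
    [[0,-16,0],[0,0,0]],
    [[0,-21.5,0],[0,0,0]],
    [[0,-27,0],[0,0,0]]
  ]
}}

```text
time_s: 25.2
tcp_pos: [0.5918, 0.056, 0.2773]
eef_rot: [180.0, -0.0, -180.0]
contact_force: [1.5, 0.3, -1.6]
gripper_width: 0.0405
gripper_force: 20.0
```

Call:
{"fn": "move_arm", "kwargs": {
  "targets": [
    [[0,-5.5,0],[0,0,0]],
    [[0,-11,0],[0,0,0]],
    [[0,-16.5,0],[0,0,0]],
    [[0.3,-22,0],[0,0,0]],
    [[0.3,-27,0],[0,0,0]]
  ]
}}

```text
time_s: 25.82
tcp_pos: [0.5886, -0.2141, 0.2773]
eef_rot: [180.0, -0.0, 180.0]
contact_force: [1.2, 1.1, -1.2]
gripper_width: 0.0408
gripper_force: 20.0
```

Call:
{"fn": "move_arm", "kwargs": {
  "targets": [
    [[0,-3,0],[0,0,0]],
    [[0,-3.7,0],[0,0,0]],
    [[0,-3.7,0],[0,0,0]],
    [[0,-3.7,0],[0,0,0]]
  ]
}}

```text
time_s: 26.32
tcp_pos: [0.5894, -0.2483, 0.2776]
eef_rot: [180.0, -0.0, -180.0]
contact_force: [0.6, 0.4, -1.2]
gripper_width: 0.0408
gripper_force: 20.0
```

Call:
{"fn": "move_arm", "kwargs": {
  "targets": [
    [[0,-0.1,5.5],[0,0,0]],
    [[0,-0.1,11],[0,0,0]],
    [[0,-0.1,15.5],[0,0,0]],
    [[0,-0.1,16.7],[0,0,0]],
    [[0,-0.1,17.2],[0,0,0]]
  ]
}}

```text
time_s: 26.95
tcp_pos: [0.5901, -0.2499, 0.1063]
eef_rot: [-180.0, 0.0, -179.9]
contact_force: [-0.1, -0.8, -0.7]
gripper_width: 0.041
gripper_force: 20.0
```

Call:
{"fn": "move_arm", "kwargs": {
  "targets": [
    [[0,0,0.1],[0,0,0]],
    [[0,0,0.3],[0,0,0]],
    [[0,0,0.3],[0,0,0]],
    [[0,0,0.3],[0,0,0]]
  ]
}}

```text
time_s: 27.45
tcp_pos: [0.5898, -0.2504, 0.1034]
eef_rot: [-180.0, 0.1, 180.0]
contact_force: [0.3, 0.8, 1.5]
gripper_width: 0.0408
gripper_force: 20.0
```

Call:
{"fn": "move_arm", "kwargs": {
  "targets": [
    [[0,0,0],[0,0,0]],
    [[0,0,0],[0,0,0]],
    [[0,0,0],[0,0,0]],
    [[0,0,-3],[0,0,0]],
    [[0,0,-9],[0,0,0]]
  ],
  "jaw": 7.5
}}

```text
time_s: 28.08
tcp_pos: [0.5876, -0.2499, 0.1907]
eef_rot: [179.9, -0.3, 180.0]
contact_force: [1.4, -0.6, 0.1]
gripper_width: 0.0747
gripper_force: 0.0
```

Call:
{"fn": "move_arm", "kwargs": {
  "targets": [
    [[0,0,-5],[0,0,0]],
    [[0,0,-8],[0,0,0]],
    [[0,0,-8],[0,0,0]],
    [[0,0,-8],[0,0,0]]
  ]
}}

```text
time_s: 28.58
tcp_pos: [0.5889, -0.2501, 0.2718]
eef_rot: [180.0, -0.1, 180.0]
contact_force: [0.1, -0.2, -0.3]
gripper_width: 0.0752
gripper_force: 0.0
```

Run:
```python
from h import *
cs=[cap("scene"),cap("side")]
for col,x in DOCK.items():
    p,f,n=fit(cs,col,"can",x);print(col,p,p[:2]-x,np.round(f,1))
cv2.imwrite("pics/s9.png",np.hstack([c["image"][80:360,100:460] for c in cs]))
s=r.get_state();print(s["tcp_pos"],s["time_s"])
```

```text
red [ 0.5856 -0.144   0.1385] [-0.0054 -0.004 ] [-1.  -0.4  0.6  0.3 -0.7 -0.1  0.4  0.4]
green [ 0.4453 -0.1306  0.1399] [ 0.0003 -0.0016] [-1.1 -1.4  0.3  0.5 -0.9 -0.2  0.2  0.8]
blue [ 0.5884 -0.2495  0.1385] [-0.0066  0.0035] [-1.2 -0.8  0.9  0.7 -0.7 -0.4  0.6  0.7]
yellow [ 0.4255 -0.2653  0.1392] [ 0.0015 -0.0073] [-1.2 -1.   0.5  0.4 -1.  -0.3  0.4  0.9]
[ 0.5887 -0.2501  0.2711] 28.675
```

View pics/s9.png

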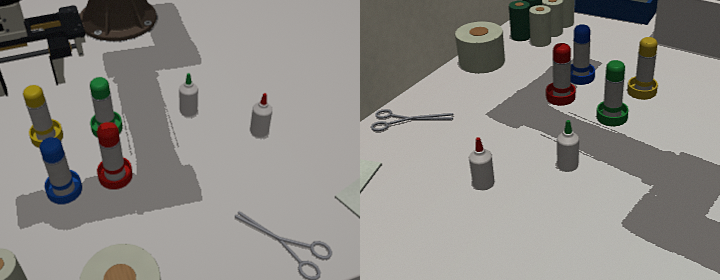

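All four cans stand upright in their docks, within about 2 mm of the fitted dock centres. The squeeze bottles are untouched.

```bash
python3 -c "
from plant import r
print(r.close_job())"
```

```text
the job is handed in; nothing more can be done
None
```

All four cans were lowered into the docks of their own colours and stand upright, both squeeze bottles were left where they stood, and the job was handed in at about 29 s; the hand-in gave no verdict.

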